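# Set the V-block in the holding fixture

### The job

Push the notched steel V-block along the bench into the corner of the holding fixture, so that it sits flat against both the long back fence and the end stop, and push the sliding jaw along the fence up against the block so that it is held between jaw and stop. Only push with the fingers: do not take the block or the jaw between them and do not lift or tip the block; leave the valve body, the loupe and the gauge block where they stand.

Things in the scene. Friction and masses are not known exactly. Their poses are not given: they have to be found in the camera images.
- v_block: ground steel block with a V notch in its top, 45 mm along its x, 40 along its y, 34 high, 0.3 to 0.55 kg; origin at the centre of its underside. Starts in front (-x) of the gap between stop and jaw, 60 mm or more short of the fence, turned up to 25 degrees. In place its x axis is along the fixture's x, its origin at x = -22.5, y = -20 mm in the fixture's frame
- fixture: dark steel holding fixture fixed to the bench, 30 mm high; origin on the bench in its inside corner, z up. x points square into the back fence (away from the robot within 15 degrees): fence face is the plane x = 0, from y = +18 to -244 mm, 43 mm deep with its flange. End stop: face is the plane y = 0, 18 mm thick, from the fence to x = -45 mm. Open towards -x and -y
- jaw (a joint): sliding jaw, an aluminium block hooked over the fence, sliding along it: m, 0 at the far end, growing as it nears the end stop. Its inner face lies at y = -0.190 + value in the fixture's frame, so it meets the seated block at 0.150. Starts at 0 to 0.02, travel ends at 0.160; takes about 2 N to push, stays where left
- jaw_push (a point): centre of the jaw's outer face, the one to push, 15 mm above the bench, axes as the fixture's; push it along +y. The jaw is 30 mm thick along y (from this face to its inner face), 42 mm along x (2 to 44 mm in front of the fence) and 37 mm high, with a saddle reaching back over the fence
- valve_body: bystander: turned steel cylinder standing on end, 30 mm across, 46 mm high; origin at the centre of its underside. It stands beside the V-block, in front of the fixture's gap, to its left or right
- loupe: bystander: black eye loupe standing on its wide end, 39 mm across, 34 mm high; origin at the centre of its underside
- gauge_block: bystander: flat ground steel gauge block, 35 x 30 x 9 mm; origin at the centre of its underside
Things that resemble listed ones, but are neither listed nor needed, are in the scene too. Leave any blue or red look-alike of the v_block alone.

How it is judged:
At the end, for the whole second after the job is handed in: The V-block stands flat on the bench, at rest, within 3 mm of the fence and of the end stop and within 0.05 rad (3 degrees) of square to them; the jaw is within about 3 mm of the block (joint 0.1465 to 0.1525) (x of v_block in the frame of fixture between -0.0255 and -0.02 m and y of v_block in the frame of fixture between -0.023 and -0.0175 m and angle between the x axis of v_block and the x axis of fixture, either way round below 0.05 rad and angle between v_block's own z axis and vertical below 0.05 rad and height (world z) of v_block below 0.003 m and value of joint jaw between 0.1465 and 0.1525 m and linear speed of v_block below 0.01 m/s); the robot touches nothing.
It fails at once if the V-block is lifted or tipped (height (world z) of v_block above 0.006 m or angle between v_block's own z axis and vertical above 0.2 rad).
It fails at once if the V-block is taken between the fingers (x of the grasp point in the frame of v_block between -0.018 and 0.018 m and y of the grasp point in the frame of v_block between -0.016 and 0.016 m and z of the grasp point in the frame of v_block below 0.036 m).
It fails at once if the jaw is taken between the fingers (x of the grasp point in the frame of jaw_push between -0.018 and 0.018 m and y of the grasp point in the frame of jaw_push between 0.004 and 0.026 m and z of the grasp point in the frame of jaw_push below 0.022 m).
It fails at once if the valve body, the loupe or the gauge block is moved (more than 15 mm) or tipped (distance of any of valve_body, loupe, gauge_block from where it was at the start of the episode above 0.015 m or angle between any of valve_body, loupe's own z axis and vertical above 0.3 rad).
It also fails if it takes over 48 s, if anything falls off the work surface, if the arm or the gripper's body presses on something with over 40 N, if the wrist force passes 120 N, or if a joint passes its speed limit or range.

### The arm

A 7-joint arm with a two-finger parallel gripper is mounted at the origin on a cart in front of the work surface, level with it; the furniture and walls round the work are solid. World frame = base frame: x ahead of the robot, y to its left, z up, the work surface at z = 0. Lengths are in m, angles in rad, forces in N, time in s.
With the tool pointing down it reaches from about 0.425 to 0.925 m from the base axis. Payload 6.8 kg.
Tool frame: the origin (TCP) lies where the fingers leave the gripper's body, on its centre line; the fingertips stand 73 mm ahead of it and the grasp point (between the pads) lies 54 mm ahead of it; z points along the fingers, y is the direction in which the jaws open and shut (so a half turn about z gives the same grasp; the last joint's range is limited). The gripper opens to 85 mm and grips with 20 to 120 N. Pads are 22 mm wide; open, the fingers measure 114 mm over their backs; the gripper's body (76 mm by 85 mm) begins 54 mm behind the grasp point. The pads swing forward as they close: fully open they stand 13 mm farther back than shut.
Start: joints at [1.143, 0.477, 0.022, 1.555, -0.011, 1.109, -0.083], TCP at [0.212, -0.641, 0.304] pointing down, gripper open.
Joint ranges: [-2.96, 2.96], [-0.34, 2.1], [-1.41, 1.46], [0.24, 2.44], [-1.37, 4.51], [0.17, 1.92], [-2.96, 2.96]. Speed limits (rad/s): [2.39, 2.39, 3.14, 3.14, 3.14, 3.14, 3.14].

### API

Orientations are given as a rotation vector (axis times angle).
In Python, from bench import r gives the robot as it stands.
- The arm moves only by the shell command python3 -m handwheel 'ROWS' [FORCE]. ROWS is JSON, a list that holds one entry, the list of rows, each a list of 7 numbers: the shift along the world's x, y, z in m, then the turn, a rotation vector about the world's x, y, z in rad, then the finger opening in m, from 0 to 0.0854. A call has 1 to 10 rows; each row shifts and turns the commanded pose from where the row before left it; what a row does not reach is not made up. A row lasts 1/12 s, in which the tool goes at most 41.7 mm and 7.16 degrees, less where a joint would pass 70% of its speed; a pose out of reach is approached as far as the arm can. A call is refused whole if a number of a shift passes 0.0417 or a number of a turn 0.125, either way. A call with a gripper value outside its range is refused whole. The fingers move at their own pace and stop on an object; FORCE is the grip in N (left out, the last holds). Time passes only in rows, so rows that do not move let the fingers close. It gives the time, the measured TCP pose, the force and the opening at its end, in the units of the state.
- r.get_obs(): the state, without advancing time (a new reading comes with each control period).
- r.grab_frame(name): name is "side" or "top" or "wrist"; returns (picture, depth): 480x640x3 uint8, red, green, blue; 480x640 float32, m along the optical axis (not along the pixel's ray), 0 where there is no reading.
- r.get_calibration(name): a dict with "vertical_fov" (degrees; the focal length in pixels is half the picture's height over the tangent of half this angle, whatever the lens; pixels are square), "cx", "cy" (the principal point, pixels), "R" (3x3) and "t" (3): a world point X has camera coordinates R X + t; the wrist camera has in their place "T_tool_cam" (4x4, takes a point from camera to tool coordinates, whose origin is the TCP and whose axes are the flange's). Camera axes: x right, y down, z forward; pixel columns grow to the right and rows downward; lengths in m; the calibration is good to about 2 mm. A picture is of the moment at which its call begins: read the wrist's pose just before it. get_calibration takes no time and is no camera call.
- r.hand_in(): hands the job in, once; it reports no verdict.
Trained networks look in the newest picture that a camera, given by its name, has taken for a name from the list of things; names that differ only in an ending like _2 or _b are one class to them, and where a whole thing is asked for, a point or a joint stands for the part that bears it (a point fixed in the world has none). Each returns a list of dicts, best first, with "p" (0 to 1); they miss things now and then, are a little off and sometimes report something else, mostly with a low value. They report only what shows in the picture. A call takes as long as a camera call. They do not tell look-alikes from the thing itself.
- r.masks_of(label, camera): "pixels" (480x640 bool, what is visible of it) and "at" ([column, row] in pixels, amid what is visible of it).
The state is a dict: "clock": time; "joints": joint angles; "qvel": joint speeds; "tau": joint torques, N m; "tcp_pos": TCP position; "orientation": TCP orientation; "contact_force": force on the tool from outside, world axes, zero at the start; "moment": the same for the moment, N m; "grip_width": finger opening in m.
Only numpy, scipy, OpenCV 4.12 (cv2) and the standard library are available. Lean on these libraries where they do the work, as an engineer would, in place of code of your own. Each camera call takes 0.05 s, during which the arm holds its last target.

## Working session

There is one attempt and no reset: what is moved stays moved. The work goes in short steps, Python scripts to look and compute and a shell command to move; the robot and the scene stay as the last step left them, time stands still between calls to the robot, and variables do not carry over. Pictures are saved under pics/ and viewed, and the job is handed in when it is done.

```bash
ls; mkdir -p pics
cat > h.py <<'E'
import numpy as np, cv2
from bench import r
def save(name,fn):
    p,d=r.grab_frame(name); cv2.imwrite(fn,p[:,:,::-1]); return p,d
def cal(name):
    c=r.get_calibration(name); f=240/np.tan(np.radians(c["vertical_fov"])/2); return c,f
def world(name,d,mask=None):
    c,f=cal(name); v,u=np.mgrid[0:480,0:640]
    P=np.stack([(u-c["cx"])/f*d,(v-c["cy"])/f*d,d],-1)
    if "R" in c:
        R=np.array(c["R"]);t=np.array(c["t"]); return (P-t)@R
    o=r.get_obs(); from scipy.spatial.transform import Rotation as Ro
    T=np.array(c["T_tool_cam"]); Q=P@T[:3,:3].T+T[:3,3]
    return Q@Ro.from_rotvec(o["orientation"]).as_matrix().T+np.array(o["tcp_pos"])
E
python3 - <<'E'
from h import *
o=r.get_obs(); print({k:np.round(v,4) for k,v in o.items()})
for n in("side","top","wrist"):
    save(n,f"pics/{n}0.png"); print(n,{k:np.round(v,3) if not isinstance(v,str) else v for k,v in r.get_calibration(n).items()})
E
```

```text
pics
{'clock': np.float64(0.0), 'joints': array([ 1.1429,  0.4778,  0.0223,  1.5564, -0.0115,  1.1093, -0.0831]), 'qvel': array([-0.0012, -0.0004, -0.0009, -0.002 ,  0.0003, -0.0014,  0.0015]), 'tau': array([-4.00000e-04, -5.96441e+01,  1.60780e+00, -2.81197e+01,
        1.24000e-02,  9.30000e-03,  0.00000e+00]), 'tcp_pos': array([ 0.2121, -0.6403,  0.3029]), 'orientation': array([-3.0998e+00, -5.0000e-01,  7.0000e-04]), 'contact_force': array([-0.4868,  0.5308, -0.59  ]), 'moment': array([-0.0126,  0.0212,  0.0171]), 'grip_width': np.float64(0.0856)}
side {'vertical_fov': np.float64(46.066), 'cx': np.float64(312.891), 'cy': np.float64(247.598), 'R': array([[ 0.998, -0.055, -0.018],
       [-0.042, -0.477, -0.878],
       [ 0.04 ,  0.877, -0.479]]), 't': array([-0.531, -0.057,  1.084])}
top {'vertical_fov': np.float64(49.85), 'cx': np.float64(321.975), 'cy': np.float64(240.166), 'R': array([[-0.012, -0.999, -0.043],
       [-0.996,  0.016, -0.093],
       [ 0.094,  0.042, -0.995]]), 't': array([-0.194,  0.486,  0.873])}
wrist {'vertical_fov': np.float64(67.114), 'cx': np.float64(314.094), 'cy': np.float64(238.208), 'T_tool_cam': array([[ 0.   , -0.964, -0.267,  0.067],
       [ 1.   , -0.   ,  0.   , -0.001],
       [-0.   , -0.267,  0.964, -0.07 ],
       [ 0.   ,  0.   ,  0.   ,  1.   ]])}
```

View pics/top0.png

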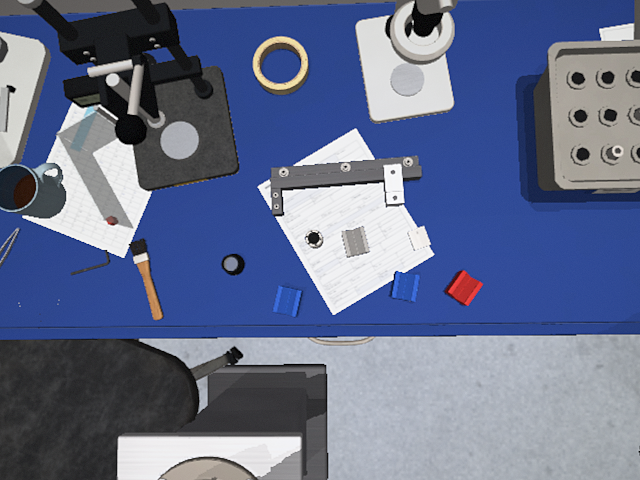

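View pics/side0.png

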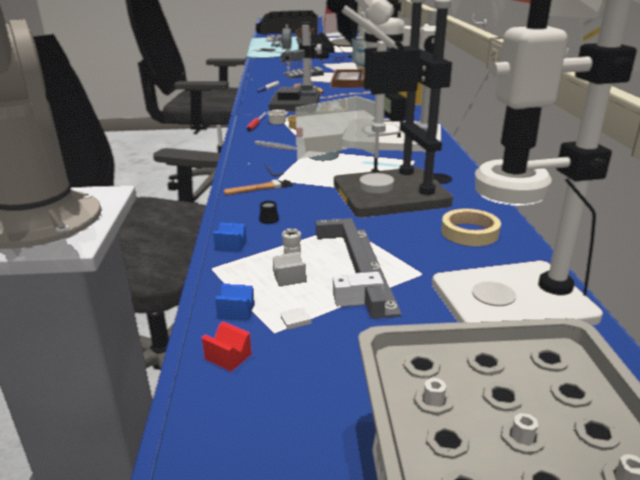

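Top view: fixture with its stop at the left (277,195) and jaw at the right (394,185). The V-block is at (356,242), with the valve close to its left (314,239), the gauge block at (419,238) and the loupe at (233,263). The blue and red look-alikes are nearer the edge. Next I measure.

```bash
cat > m.py <<'E'
from h import *
import sys
def run(tag,names):
    p,d=save("top",f"pics/top{tag}.png"); W=world("top",d)
    out={}
    for n in names:
        for m in r.masks_of(n,"top")[:3]:
            px=m["pixels"]&(d>0)
            if px.sum()<20: continue
            q=W[px]; z=q[:,2]; top=q[z>np.percentile(z,95)-0.005]
            rect=cv2.minAreaRect((top[:,:2]*1000).astype(np.float32))
            print(n,round(m["p"],2),np.round(m["at"]),"n",px.sum(),"zmax %.3f"%np.percentile(z,95),"rect c",np.round(rect[0],1),"size",np.round(rect[1],1),"ang",round(rect[2],1),"mean",np.round(top.mean(0),4))
    return p,d,W
if __name__=="__main__": 
    p,d,W=run(sys.argv[1],["v_block","fixture","jaw","valve_body","loupe","gauge_block"])
    np.savez("top.npz",p=p,d=d,W=W)
E
python3 m.py 1
python3 - <<'E'
import cv2
i=cv2.imread('pics/top1.png')[140:290,220:450]
cv2.imwrite('pics/crop1.png',cv2.resize(i,None,fx=3.4,fy=3.4,interpolation=cv2.INTER_CUBIC))
E
```

```text
v_block 0.84 [404. 285.] n 689 zmax 0.035 rect c [ 402.5 -338.8] size [39.7 44.7] ang 78.2 mean [ 0.4025 -0.3383  0.0329]
v_block 0.73 [465. 286.] n 777 zmax 0.035 rect c [ 398.3 -437.5] size [40.5 44.9] ang 53.9 mean [ 0.3979 -0.4382  0.0327]
v_block 0.7 [288. 301.] n 664 zmax 0.035 rect c [ 380.2 -139.9] size [40.  44.2] ang 76.4 mean [ 0.38   -0.14    0.0328]
fixture 0.78 [348. 174.] n 4427 zmax 0.036 rect c [ 571.3 -240.4] size [ 68.4 255.5] ang 3.2 mean [ 0.5773 -0.2911  0.0346]
jaw 0.74 [392. 185.] n 819 zmax 0.038 rect c [ 576.1 -323.4] size [68.2 30.1] ang 3.4 mean [ 0.5773 -0.323   0.0358]
valve_body 0.8 [314. 239.] n 261 zmax 0.046 rect c [ 484.7 -186.6] size [27.1 27.2] ang 89.6 mean [ 0.4839 -0.1873  0.0437]
valve_body 0.15 [232. 263.] n 410 zmax 0.034 rect c [444.5 -43.2] size [29.5 29.2] ang 88.5 mean [ 0.4444 -0.0428  0.0318]
loupe 0.91 [232. 264.] n 414 zmax 0.034 rect c [444.5 -43.2] size [29.5 29.2] ang 88.5 mean [ 0.4443 -0.0429  0.0318]
gauge_block 0.77 [417. 236.] n 349 zmax 0.011 rect c [ 485. -367.] size [34.3 29.9] ang 20.0 mean [ 0.4849 -0.3671  0.0086]
```

View pics/crop1.png

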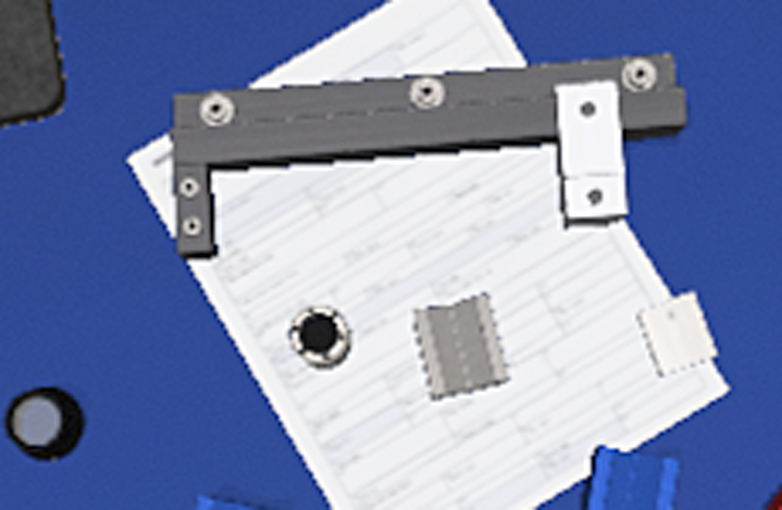

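```bash
cat > fit.py <<'E'
from h import *
from scipy.optimize import least_squares
def block(W,cx,cy,rad=0.045,zmin=0.010):
    q=W.reshape(-1,3); s=(np.hypot(q[:,0]-cx,q[:,1]-cy)<rad)&(q[:,2]>zmin)&(q[:,2]<0.042); q=q[s]
    top=q[q[:,2]>0.026]
    return q,top,cv2.minAreaRect((top[:,:2]*1000).astype(np.float32))
def fixture(W,jy):
    # front edge of the fence & stop from height map
    q=W.reshape(-1,3)
    ok=(q[:,2]>0.024)&(q[:,2]<0.036)
    # fence front: columns of y bins, min x among fence pts
    F=[]
    for y in np.arange(-0.285,-0.165,0.004):
        b=q[ok&(abs(q[:,1]-y)<0.002)&(q[:,0]>0.545)&(q[:,0]<0.64)]
        if len(b)>3: F.append((b[:,0].min(),y))
    F=np.array(F); k=np.polyfit(F[:,1],F[:,0],1)
    res=F[:,0]-np.polyval(k,F[:,1]); g=abs(res)<0.003; k=np.polyfit(F[g,1],F[g,0],1)
    S=[]
    for x in np.arange(0.525,0.548,0.003):
        b=q[ok&(abs(q[:,0]-x)<0.0015)&(q[:,1]>-0.2)&(q[:,1]<-0.1)]
        if len(b)>1: S.append((x,b[:,1].min(),b[:,1].max()))
    return k,F,np.array(S)
if __name__=="__main__":
    W=np.load("top.npz")["W"]
    q,top,rc=block(W,0.475,-0.255); print("block",len(q),len(top),rc)
    print("mean all",q.mean(0))
    k,F,S=fixture(W,-0.32); print(k,np.degrees(np.arctan(k[0]))); print(np.round(F,4).tolist()); print(np.round(S,4).tolist())
    # wrist height bench check
    s=(abs(W[...,0]-0.42)<0.02)&(abs(W[...,1]+0.25)<0.02); print("bench z",np.median(W[s][:,2]))
E
python3 fit.py
```

```text
block 631 406 ((479.1879577636719, -256.248046875), (44.903656005859375, 39.73801040649414), 12.715291023254395)
mean all [ 0.47889536 -0.25650998  0.02793918]
[-0.05888884  0.56676629] -3.3701899715118375
[[0.5834, -0.285], [0.5834, -0.281], [0.5834, -0.277], [0.5829, -0.273], [0.583, -0.269], [0.582, -0.265], [0.5823, -0.261], [0.582, -0.257], [0.5816, -0.253], [0.5816, -0.249], [0.5808, -0.245], [0.5807, -0.241], [0.5805, -0.237], [0.58, -0.233], [0.5806, -0.229], [0.5803, -0.225], [0.5793, -0.221], [0.5797, -0.217], [0.5794, -0.213], [0.5792, -0.209], [0.5785, -0.205], [0.5791, -0.201], [0.5783, -0.197], [0.5781, -0.193], [0.5779, -0.189], [0.5773, -0.185], [0.5772, -0.181], [0.5778, -0.177], [0.5765, -0.173], [0.5771, -0.169]]
[[0.528, -0.1292, -0.1157], [0.531, -0.1313, -0.1139], [0.534, -0.131, -0.114], [0.537, -0.1312, -0.1136], [0.54, -0.1313, -0.1138], [0.543, -0.131, -0.1139], [0.546, -0.131, -0.1138]]
bench z -7.228680922802571e-05
```

```bash
python3 -m handwheel '[[[0.02,0.034,0,0,0,-0.026,0.016],[0.02,0.034,0,0,0,-0.026,0.016],[0.02,0.034,0,0,0,-0.026,0.016],[0.02,0.034,0,0,0,-0.026,0.016],[0.02,0.034,0,0,0,-0.026,0.016],[0.02,0.034,0,0,0,-0.026,0.016],[0.02,0.034,0,0,0,-0.026,0.016],[0.02,0.034,0,0,0,-0.026,0.016],[0.02,0.034,0,0,0,-0.026,0.016],[0.02,0.034,0,0,0,-0.026,0.016]]]'
cat > st.py <<'E'
from h import *
from scipy.spatial.transform import Rotation as Ro
o=r.get_obs(); R=Ro.from_rotvec(o["orientation"]).as_matrix()
C=np.array([0.5744,-0.129]); th=np.radians(3.37); d=np.array(o["tcp_pos"][:2])-C
xf=np.array([np.cos(th),np.sin(th)]); yf=np.array([-np.sin(th),np.cos(th)])
print("t",o["clock"],"tcp",np.round(o["tcp_pos"],4),"fix",np.round([d@xf,d@yf],4),"toolx yaw",np.degrees(np.arctan2(R[1,0],R[0,0])).round(2),"toolz",R[:,2].round(3),"F",np.round(o["contact_force"],1),"w",o["grip_width"])
E
python3 st.py
```

```text
clock: 1.33
tcp_pos: [0.4128, -0.2991, 0.3043]
orientation: [3.14, 0.092, 0.001]
contact_force: [-0.0, 0.5, 0.2]
grip_width: 0.0162
t 1.3333 tcp [ 0.4128 -0.2991  0.3043] fix [-0.1713 -0.1603] toolx yaw 3.34 toolz [ 0.001 -0.001 -1.   ] F [-0.   0.5  0.2] w 0.016209856788593966
```

```bash
python3 -m handwheel '[[[0.009,0.02,0,0,0,0,0.016],[0.009,0.02,0,0,0,0,0.016],[0,0,-0.02,0,0,0,0.016],[0,0,-0.02,0,0,0,0.016],[0,0,-0.02,0,0,0,0.016],[0,0,-0.02,0,0,0,0.016]]]'
python3 st.py
python3 - <<'E'
from h import *
p,d=save("wrist","pics/wrist1.png"); W=world("wrist",d)
from fit import *
q,top,rc=block(W,0.479,-0.256); print(rc,len(top))
E
```

```text
clock: 1.83
tcp_pos: [0.4304, -0.2607, 0.2235]
orientation: [3.14, 0.094, 0.002]
contact_force: [-0.2, 0.5, 0.2]
grip_width: 0.0161
t 1.8333 tcp [ 0.4304 -0.2607  0.2235] fix [-0.1515 -0.123 ] toolx yaw 3.45 toolz [ 0.001 -0.001 -1.   ] F [-0.2  0.5  0.2] w 0.016074090312234002
((475.3805847167969, -255.94207763671875), (45.00432586669922, 40.004425048828125), 12.875926971435547) 1913
```

View pics/wrist1.png

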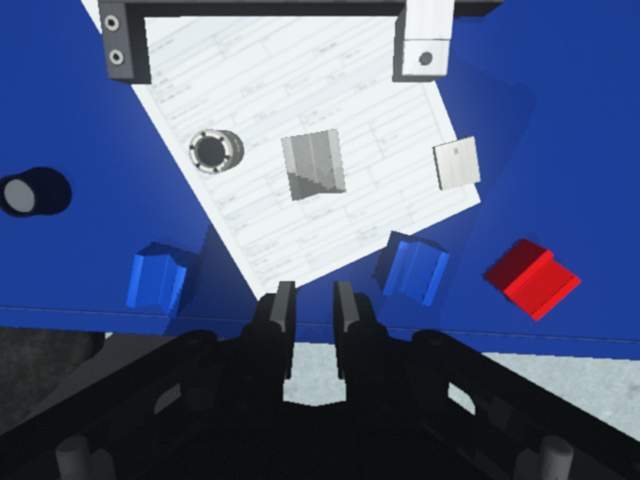

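The wrist view confirms the block at (313,163), centre about (0.475,-0.256) with yaw 12.9°, 4 mm from the top camera's estimate. The fingers will come down between the two blue blocks, clear of both. Going down.

```bash
python3 -m handwheel '[[[0,0,-0.03,0,0,0,0.016],[0,0,-0.03,0,0,0,0.016],[0,0,-0.03,0,0,0,0.016],[0,0,-0.03,0,0,0,0.016],[0,0,-0.02,0,0,0,0.016],[0,0.0,0,0,0,0,0.016]]]'; python3 st.py; python3 -c "
from h import *
save('side','pics/side2.png');save('wrist','pics/wrist2.png')"
```

```text
clock: 2.38
tcp_pos: [0.4285, -0.2599, 0.081]
orientation: [-3.137, -0.094, 0.008]
contact_force: [-0.9, 0.0, 0.2]
grip_width: 0.0162
t 2.3833 tcp [ 0.4285 -0.2599  0.081 ] fix [-0.1533 -0.1221] toolx yaw 3.44 toolz [-0.005  0.003 -1.   ] F [-0.9  0.   0.2] w 0.016204505078812076
```

View pics/side2.png

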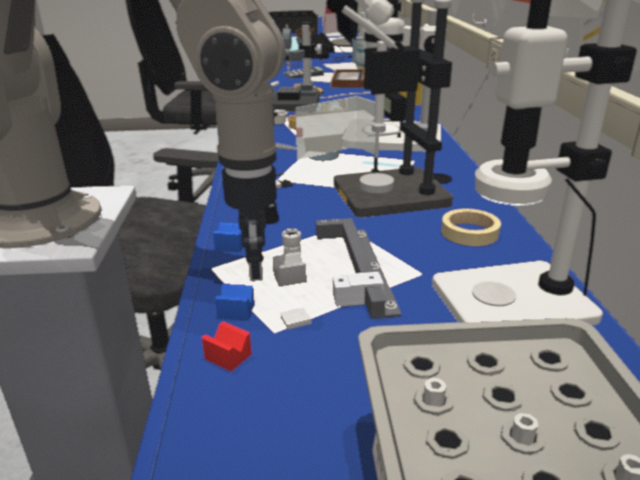

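View pics/wrist2.png

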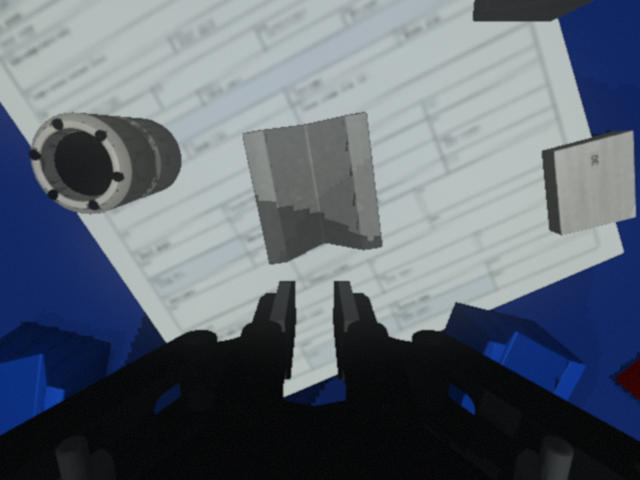

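```bash
python3 -m handwheel '[[[0.006,0.0004,0,0,0,0,0.016],[0.006,0.0004,0,0,0,0,0.016],[0.006,0.0004,0,0,0,0,0.016],[0.006,0.0004,0,0,0,0,0.016],[0.006,0.0004,0,0,0,0,0.016],[0.006,0.0004,0,0,0,0,0.016],[0.006,0.0004,0,0,0,0,0.016],[0.006,0.0004,0,0,0,0,0.016],[0.006,0.0004,0,0,0,0,0.016],[0.006,0.0004,0,0,0,0,0.016]]]'; python3 st.py; python3 -c "
from h import *
from fit import block
p,d=save('wrist','pics/wrist3.png');W=world('wrist',d); print(block(W,.515,-.254)[2])"
```

```text
clock: 3.32
tcp_pos: [0.4906, -0.2568, 0.0839]
orientation: [3.14, 0.094, -0.001]
contact_force: [-4.6, -0.4, 4.4]
grip_width: 0.0161
t 3.3167 tcp [ 0.4906 -0.2568  0.0839] fix [-0.0911 -0.1227] toolx yaw 3.42 toolz [-0. -0. -1.] F [-4.6 -0.4  4.4] w 0.016135885253101483
((513.8713989257812, -255.2676544189453), (67.50399017333984, 43.98141098022461), 2.7834527492523193)
```

View pics/wrist3.png

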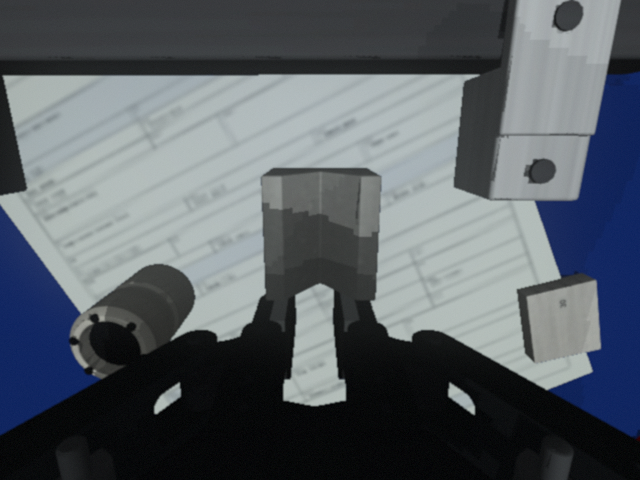

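```bash
python3 -m handwheel '[[[0.006,0.0004,0,0,0,0,0.016],[0.006,0.0004,0,0,0,0,0.016],[0.006,0.0004,0,0,0,0,0.016],[0.006,0.0004,0,0,0,0,0.016],[0.004,0.0002,0,0,0,0,0.016],[0.001,0,0,0,0,0,0.016],[0.001,0,0,0,0,0,0.016]]]'; python3 st.py; python3 -c "
from h import *
from fit import block
p,d=save('wrist','pics/wrist4.png')"
```

```text
clock: 3.95
tcp_pos: [0.5206, -0.2546, 0.0838]
orientation: [-3.14, -0.095, -0.0]
contact_force: [-3.1, 0.3, 1.8]
grip_width: 0.016
t 3.95 tcp [ 0.5206 -0.2546  0.0838] fix [-0.061  -0.1222] toolx yaw 3.46 toolz [ 0.  0. -1.] F [-3.1  0.3  1.8] w 0.015952679849762542
```

View pics/wrist4.png

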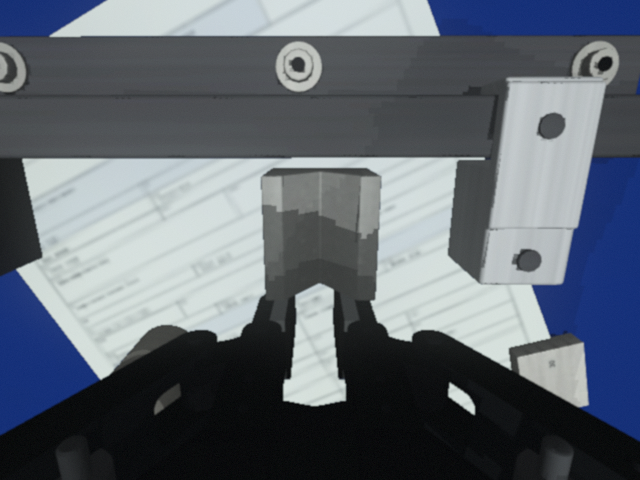

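```bash
python3 -m handwheel '[[[0.002,0.0001,0,0,0,0,0.016],[0.002,0.0001,0,0,0,0,0.016],[0.001,0,0,0,0,0,0.016]]]'; python3 st.py;python3 -m handwheel '[[[0.001,0.0001,0,0,0,0,0.016],[0.001,0.0001,0,0,0,0,0.016]]]'; python3 st.py
```

```text
clock: 4.25
tcp_pos: [0.5252, -0.255, 0.0839]
orientation: [3.14, 0.093, 0.0]
contact_force: [-1.7, -0.5, -0.8]
grip_width: 0.0158
t 4.25 tcp [ 0.5252 -0.255   0.0839] fix [-0.0565 -0.1229] toolx yaw 3.41 toolz [ 0. -0. -1.] F [-1.7 -0.5 -0.8] w 0.01576743659502487
clock: 4.42
tcp_pos: [0.5261, -0.2549, 0.0839]
orientation: [-3.14, -0.093, 0.004]
contact_force: [-7.6, -0.4, 7.0]
grip_width: 0.016
t 4.4167 tcp [ 0.5261 -0.2549  0.0839] fix [-0.0556 -0.1229] toolx yaw 3.39 toolz [-0.002 -0.    -1.   ] F [-7.6 -0.4  7. ] w 0.015996453488978053
```

```bash
python3 -m handwheel '[[[0.001,0.0001,0,0,0,0,0.016],[0.001,0.0001,0,0,0,0,0.016],[0,0,0,0,0,0,0.016]]]'; python3 st.py;python3 -m handwheel '[[[0.001,0.0001,0,0,0,0,0.016],[0,0,0,0,0,0,0.016]]]'; python3 st.py; python3 -c "
from h import *
p,d=save('wrist','pics/wrist5.png')"
```

```text
clock: 4.67
tcp_pos: [0.5264, -0.255, 0.0837]
orientation: [-3.14, -0.092, 0.009]
contact_force: [-11.0, -0.1, 8.9]
grip_width: 0.0161
t 4.6667 tcp [ 0.5264 -0.255   0.0837] fix [-0.0553 -0.1229] toolx yaw 3.35 toolz [-0.006  0.    -1.   ] F [-11.   -0.1   8.9] w 0.016140628223695438
clock: 4.83
tcp_pos: [0.5265, -0.255, 0.0835]
orientation: [-3.14, -0.091, 0.012]
contact_force: [-13.0, 0.1, 9.9]
grip_width: 0.0156
t 4.8333 tcp [ 0.5265 -0.255   0.0835] fix [-0.0552 -0.1229] toolx yaw 3.33 toolz [-0.008  0.    -1.   ] F [-13.    0.1   9.9] w 0.015574403701391376
```

View pics/wrist5.png

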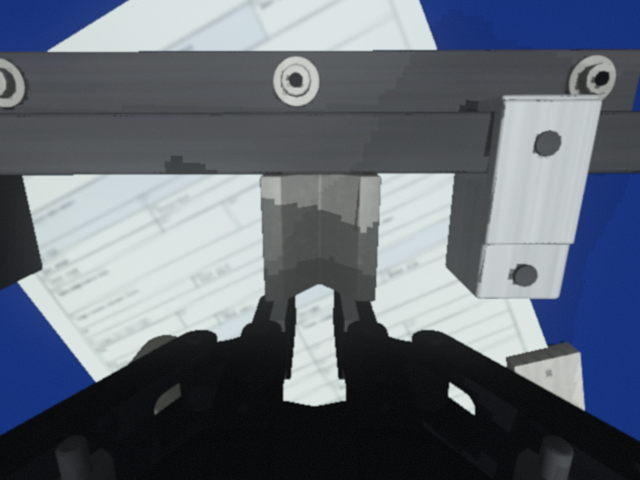

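```bash
python3 -m handwheel '[[[-0.005,0,0,0,0,0,0.016],[-0.008,0,0,0,0,0,0.016],[-0.012,-0.001,0,0,0,0,0.016],[-0.012,-0.001,0,0,0,0,0.016],[0,0,0.03,0,0,0,0.0],[0,0,0.03,0,0,0,0],[0,0,0.02,0,0,0,0],[0,0,0,0,0,0,0]]]'; python3 st.py; python3 -c "
from h import *
p,d=save('wrist','pics/wrist6.png')"
```

```text
clock: 5.55
tcp_pos: [0.4947, -0.2576, 0.1682]
orientation: [3.137, 0.093, 0.011]
contact_force: [0.7, -0.6, -0.2]
grip_width: -0.0001
t 5.55 tcp [ 0.4947 -0.2576  0.1682] fix [-0.0872 -0.1237] toolx yaw 3.38 toolz [ 0.007 -0.003 -1.   ] F [ 0.7 -0.6 -0.2] w -0.00011440297764360047
```

View pics/wrist6.png

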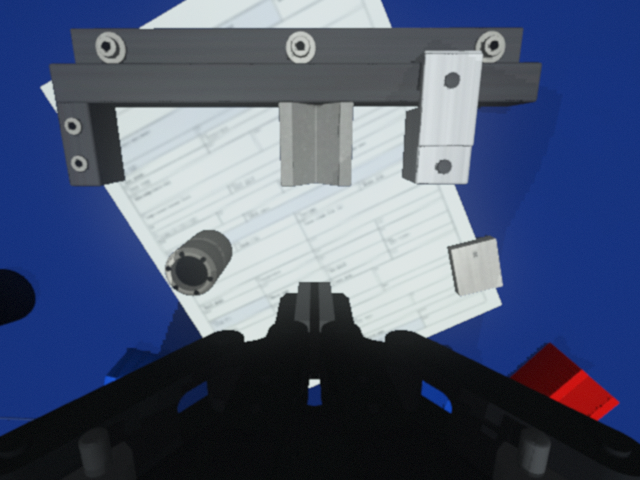

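The block sits square against the fence (315,145), and the jaw is at (447,120). Moving beside the jaw's outer face.

```bash
python3 -m handwheel '[[[0.014,-0.0235,0,0,0,0,0],[0.014,-0.0235,0,0,0,0,0],[0.014,-0.0235,0,0,0,0,0],[0.014,-0.0235,0,0,0,0,0],[0.014,-0.0235,0,0,0,0,0],[0,0,-0.03,0,0,0,0],[0,0,0,0,0,0,0]]]'; python3 st.py; python3 -c "
from h import *
p,d=save('wrist','pics/wrist7.png')"
```

```text
clock: 6.18
tcp_pos: [0.5602, -0.3741, 0.1281]
orientation: [-3.137, -0.091, 0.01]
contact_force: [-1.5, 1.8, -1.3]
grip_width: -0.0001
t 6.1833 tcp [ 0.5602 -0.3741  0.1281] fix [-0.0285 -0.2439] toolx yaw 3.31 toolz [-0.007  0.003 -1.   ] F [-1.5  1.8 -1.3] w -0.00014802588818682593
```

View pics/wrist7.png

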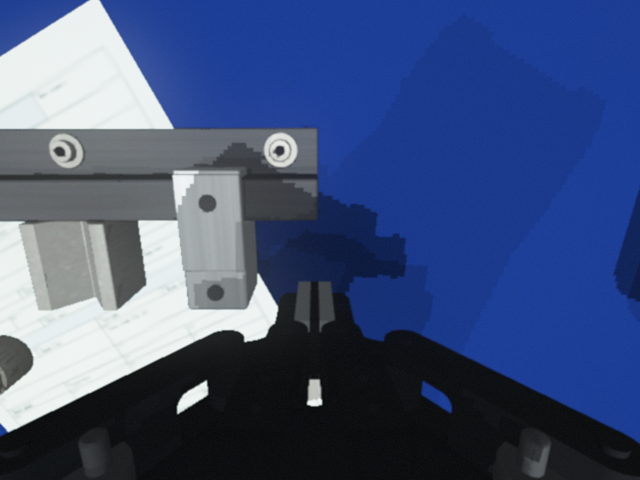

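```bash
python3 -m handwheel '[[[0.003,-0.001,-0.02,0,0,0,0],[0.002,0,-0.02,0,0,0,0],[0,0,-0.004,0,0,0,0],[0,0,0,0,0,0,0]]]'; python3 st.py; python3 -c "
from h import *
p,d=save('wrist','pics/wrist8.png')"
```

```text
clock: 6.57
tcp_pos: [0.567, -0.3734, 0.0886]
orientation: [-3.138, -0.095, 0.005]
contact_force: [-0.7, 0.4, -0.6]
grip_width: -0.0002
t 6.5667 tcp [ 0.567  -0.3734  0.0886] fix [-0.0218 -0.2435] toolx yaw 3.48 toolz [-0.003  0.002 -1.   ] F [-0.7  0.4 -0.6] w -0.0001958732826864704
```

View pics/wrist8.png

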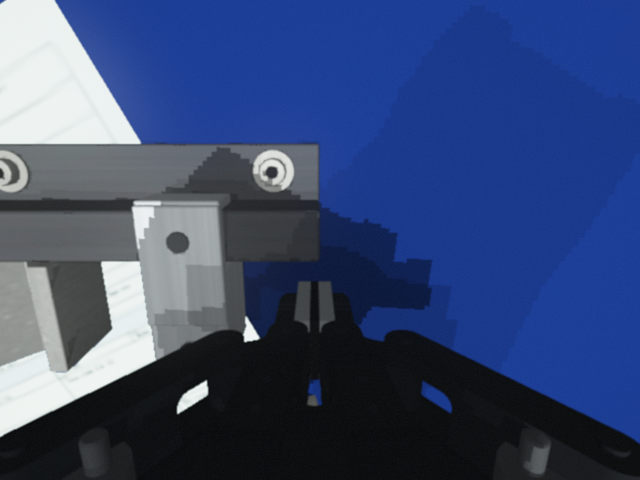

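```bash
python3 -m handwheel '[[[0,0,-0.005,0,0,0,0],[-0.0003,0.006,0,0,0,0,0],[-0.0003,0.006,0,0,0,0,0],[-0.0003,0.006,0,0,0,0,0],[-0.0003,0.006,0,0,0,0,0],[-0.0003,0.006,0,0,0,0,0],[-0.0003,0.006,0,0,0,0,0],[-0.0003,0.006,0,0,0,0,0],[-0.0003,0.006,0,0,0,0,0],[-0.0003,0.006,0,0,0,0,0]]]'; python3 st.py; python3 -c "
from h import *
p,d=save('wrist','pics/wrist9.png')"
```

```text
clock: 7.45
tcp_pos: [0.5655, -0.3204, 0.0851]
orientation: [3.14, 0.094, 0.0]
contact_force: [-0.0, -2.3, 1.8]
grip_width: 0.0002
t 7.45 tcp [ 0.5655 -0.3204  0.0851] fix [-0.0201 -0.1906] toolx yaw 3.42 toolz [ 0. -0. -1.] F [-0.  -2.3  1.8] w 0.00022541718477621755
```

View pics/wrist9.png

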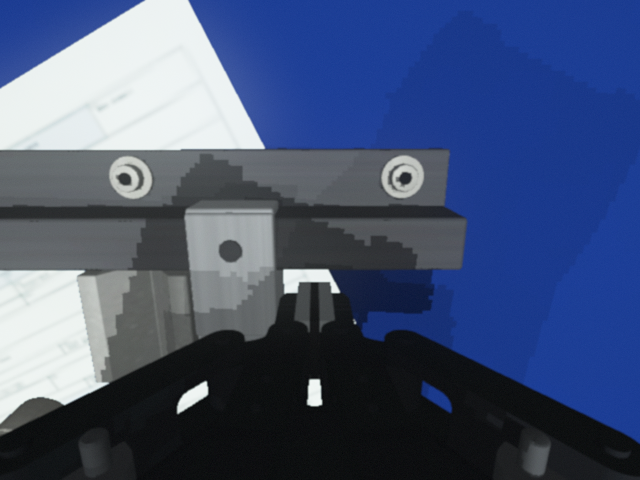

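```bash
python3 -m handwheel '[[[-0.0005,0.005,0,0,0,0,0],[-0.0005,0.005,0,0,0,0,0],[-0.0005,0.005,0,0,0,0,0],[-0.0005,0.005,0,0,0,0,0],[-0.0005,0.005,0,0,0,0,0],[-0.0005,0.005,0,0,0,0,0],[-0.0005,0.005,0,0,0,0,0],[-0.0005,0.005,0,0,0,0,0]]]'; python3 st.py; python3 -c "
from h import *
p,d=save('wrist','pics/wrist10.png');save('top','pics/top10.png')
i=cv2.imread('pics/top10.png')[140:290,220:450]
cv2.imwrite('pics/crop10.png',cv2.resize(i,None,fx=3.4,fy=3.4,interpolation=cv2.INTER_CUBIC))"
```

```text
clock: 8.17
tcp_pos: [0.5627, -0.2814, 0.0851]
orientation: [3.139, 0.093, 0.005]
contact_force: [4.0, -5.5, -0.9]
grip_width: 0.0003
t 8.1667 tcp [ 0.5627 -0.2814  0.0851] fix [-0.0207 -0.1514] toolx yaw 3.39 toolz [ 0.003 -0.002 -1.   ] F [ 4.  -5.5 -0.9] w 0.0002835692768180398
```

View pics/wrist10.png

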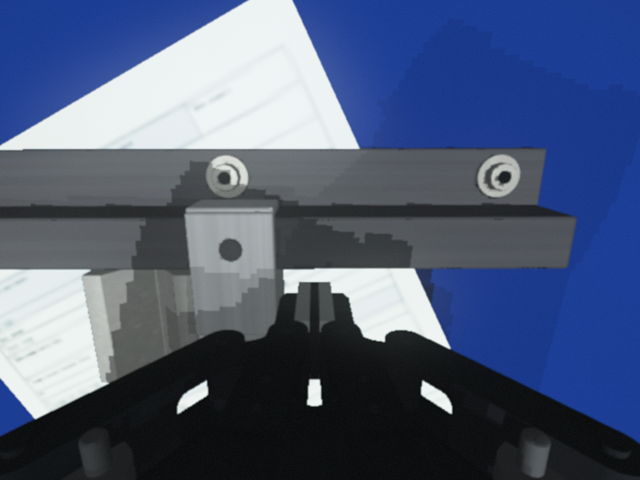

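View pics/crop10.png

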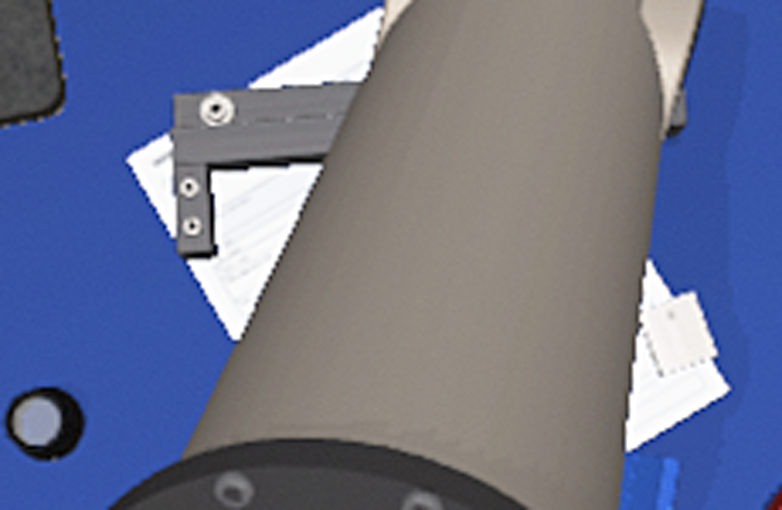

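```bash
python3 -m handwheel '[[[-0.0003,0.005,0,0,0,0,0],[-0.0003,0.005,0,0,0,0,0],[-0.0003,0.005,0,0,0,0,0],[-0.0003,0.005,0,0,0,0,0],[-0.0003,0.005,0,0,0,0,0],[-0.0003,0.005,0,0,0,0,0],[-0.0003,0.005,0,0,0,0,0],[-0.0003,0.005,0,0,0,0,0],[-0.0003,0.005,0,0,0,0,0],[-0.0003,0.005,0,0,0,0,0]]]'; python3 st.py; python3 -c "
from h import *
p,d=save('wrist','pics/wrist11.png')"
```

```text
clock: 9.1
tcp_pos: [0.559, -0.2318, 0.0851]
orientation: [3.139, 0.092, 0.003]
contact_force: [3.7, -5.0, -1.5]
grip_width: 0.0002
t 9.1 tcp [ 0.559  -0.2318  0.0851] fix [-0.0214 -0.1017] toolx yaw 3.36 toolz [ 0.002 -0.001 -1.   ] F [ 3.7 -5.  -1.5] w 0.00015179199766431387
```

View pics/wrist11.png

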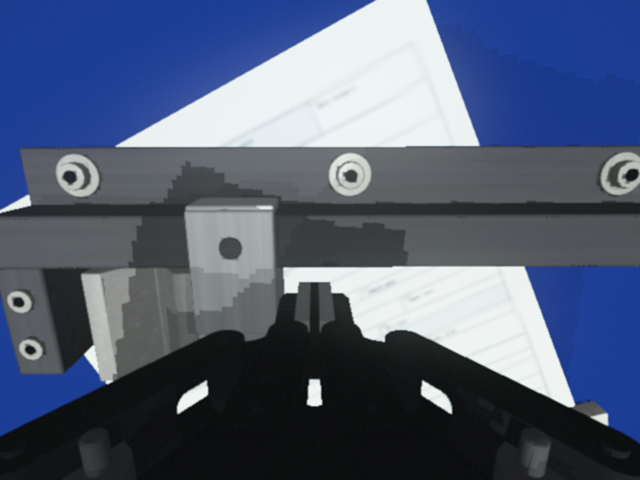

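```bash
python3 -m handwheel '[[[-0.0002,0.004,0,0,0,0,0],[-0.0002,0.004,0,0,0,0,0],[-0.0002,0.003,0,0,0,0,0],[-0.0001,0.002,0,0,0,0,0],[0,0.001,0,0,0,0,0]]]';  python3 -m handwheel '[[[0,0.001,0,0,0,0,0],[0,0.001,0,0,0,0,0]]]';python3 st.py; python3 -c "
from h import *
p,d=save('wrist','pics/wrist12.png')"
```

```text
clock: 9.57
tcp_pos: [0.5582, -0.2175, 0.085]
orientation: [3.139, 0.093, 0.002]
contact_force: [2.7, -5.5, 0.1]
grip_width: 0.0003
clock: 9.73
tcp_pos: [0.5581, -0.2159, 0.0851]
orientation: [3.139, 0.092, 0.001]
contact_force: [2.9, -4.3, -0.5]
grip_width: 0.0001
t 9.7333 tcp [ 0.5581 -0.2159  0.0851] fix [-0.0214 -0.0858] toolx yaw 3.36 toolz [ 0.001 -0.001 -1.   ] F [ 2.9 -4.3 -0.5] w 7.093336662192609e-05
```

View pics/wrist12.png

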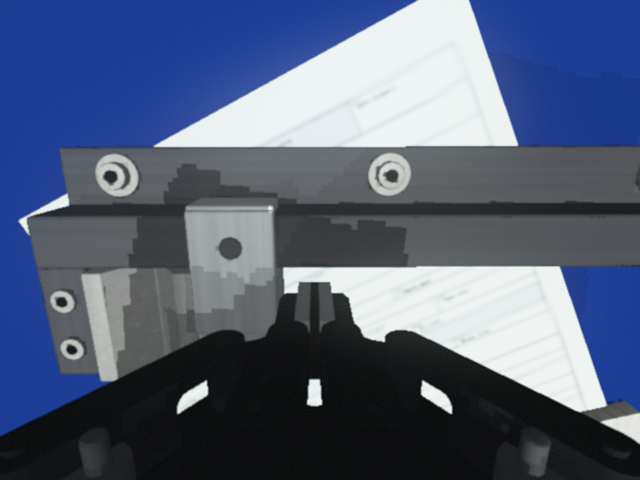

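Almost at the stop (stop edge 85–105, block edge 82–100). Continuing in 1 mm steps while watching the force.

```bash
for i in 1 2; do :; done; python3 -m handwheel '[[[0,0.001,0,0,0,0,0],[0,0.001,0,0,0,0,0]]]'; python3 -m handwheel '[[[0,0.001,0,0,0,0,0],[0,0.001,0,0,0,0,0]]]'; python3 st.py
```

```text
clock: 9.95
tcp_pos: [0.558, -0.2149, 0.0851]
orientation: [3.138, 0.091, 0.002]
contact_force: [2.8, -9.1, -1.9]
grip_width: 0.0
clock: 10.12
tcp_pos: [0.5579, -0.2147, 0.0852]
orientation: [3.136, 0.089, 0.003]
contact_force: [3.4, -13.5, -3.1]
grip_width: -0.0001
t 10.1167 tcp [ 0.5579 -0.2147  0.0852] fix [-0.0215 -0.0846] toolx yaw 3.26 toolz [ 0.002 -0.004 -1.   ] F [  3.4 -13.5  -3.1] w -5.4514992179506834e-05
```

```bash
python3 -m handwheel '[[[0,0.001,0,0,0,0,0],[0,0,0,0,0,0,0]]]'; python3 -m handwheel '[[[0.0002,-0.005,0,0,0,0,0],[0.0006,-0.01,0,0,0,0,0],[0.001,-0.02,0,0,0,0,0],[0,0,0.03,0,0,0,0],[0,0,0.04,0,0,0,0],[-0.02,0.01,0.03,0,0,0,0],[-0.03,0.01,0,0,0,0,0],[0,0,0,0,0,0,0]]]'; python3 st.py; python3 -c "
from h import *
from fit import block
p,d=save('wrist','pics/wrist13.png');W=world('wrist',d);np.save('w13.npy',W)"
```

```text
clock: 10.28
tcp_pos: [0.5579, -0.2147, 0.0852]
orientation: [3.135, 0.088, 0.003]
contact_force: [3.1, -13.3, -3.7]
grip_width: -0.0002
clock: 10.95
tcp_pos: [0.5047, -0.2232, 0.1855]
orientation: [-3.138, -0.094, 0.007]
contact_force: [-2.3, -0.5, -0.2]
grip_width: -0.0001
t 10.95 tcp [ 0.5047 -0.2232  0.1855] fix [-0.0751 -0.0899] toolx yaw 3.44 toolz [-0.004  0.002 -1.   ] F [-2.3 -0.5 -0.2] w -0.0001261201293987337
```

View pics/wrist13.png

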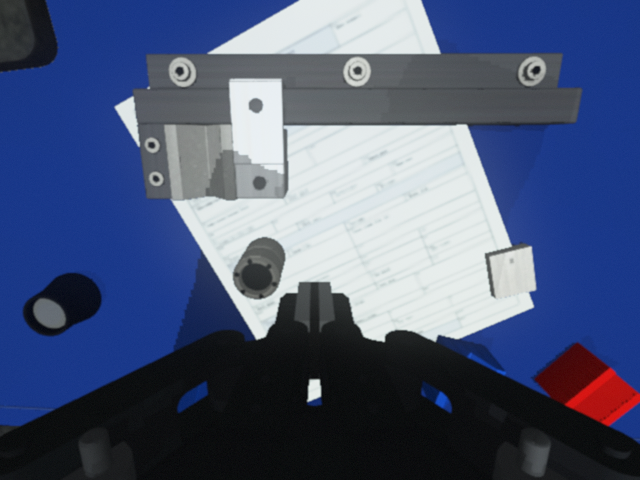

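```bash
python3 -m handwheel '[[[-0.01,0.03,0.02,0,0,0,0],[-0.01,0.03,0.02,0,0,0,0],[0,0,0,0,0,0,0],[0,0,0,0,0,0,0]]]'; python3 st.py; python3 -c "
from h import *
p,d=save('wrist','pics/wrist14.png');W=world('wrist',d);np.savez('w14.npz',W=W,p=p)
i=p[60:240,210:450,::-1]
cv2.imwrite('pics/crop14.png',cv2.resize(i,None,fx=3.3,fy=3.3,interpolation=cv2.INTER_CUBIC))"
```

```text
clock: 11.33
tcp_pos: [0.4902, -0.1631, 0.2255]
orientation: [-3.139, -0.1, -0.002]
contact_force: [0.6, -0.6, 0.2]
grip_width: -0.0
t 11.3333 tcp [ 0.4902 -0.1631  0.2255] fix [-0.0861 -0.0291] toolx yaw 3.64 toolz [ 0.001  0.001 -1.   ] F [ 0.6 -0.6  0.2] w -4.908846159937307e-05
```

View pics/crop14.png

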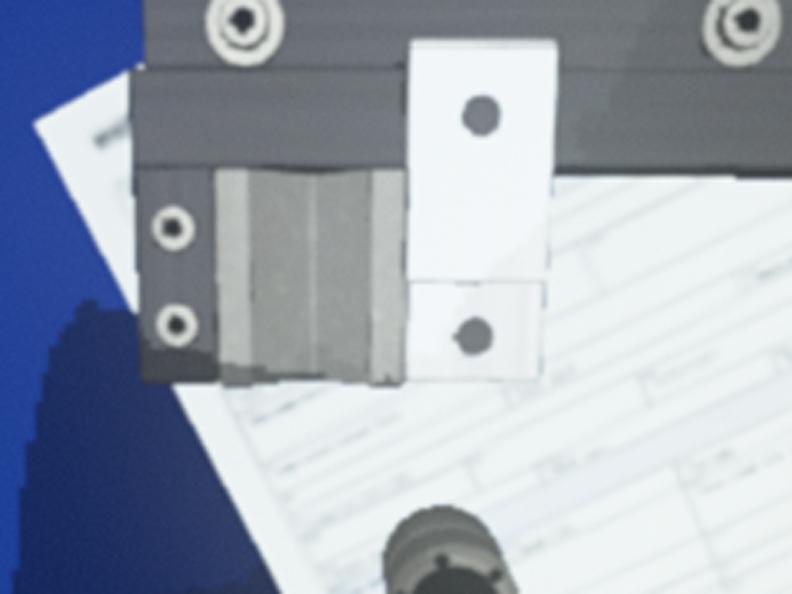

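```bash
python3 -m handwheel '[[[0,-0.035,0.01,0,0,0,0],[0,-0.04,0.01,0,0,0,0],[0,-0.04,0.01,0,0,0,0],[0,-0.04,0,0,0,0,0],[0,-0.04,0,0,0,0,0],[0,-0.04,0,0,0,0,0],[0,-0.04,0,0,0,0,0],[0,-0.04,0,0,0,0,0],[0,-0.03,0,0,0,0,0],[0,0,0,0,0,0,0]]]'; python3 m.py 20
python3 - <<'E'
from h import *
from fit import *
W=np.load('top.npz')["W"]
C=np.array([0.5744,-0.129]); th=np.radians(3.37)
R=np.array([[np.cos(th),np.sin(th)],[-np.sin(th),np.cos(th)]])
q=W.reshape(-1,3); f=(q[:,:2]-C)@R.T
# block's top (z 34) against stop top (30): notch gives low middle
s=(f[:,0]>-0.06)&(f[:,0]<-0.008)&(f[:,1]>-0.037)&(f[:,1]<-0.003)
z=q[s,2]; print("block z",np.percentile(z,[5,50,95]).round(4),"x_f min of block",f[s][z>0.015][:,0].min().round(4))
s=(f[:,0]>-0.06)&(f[:,0]<-0.012)&(f[:,1]>0.003)&(f[:,1]<0.015)&(q[:,2]>0.015); print("stop x_f min",f[s][:,0].min().round(4))
i=cv2.imread('pics/top20.png')[140:290,220:450]
cv2.imwrite('pics/crop20.png',cv2.resize(i,None,fx=3.4,fy=3.4,interpolation=cv2.INTER_CUBIC))
E
```

```text
clock: 12.22
tcp_pos: [0.4852, -0.5187, 0.2526]
orientation: [3.137, 0.078, -0.006]
contact_force: [-0.4, -0.7, 0.5]
grip_width: -0.0001
v_block 0.87 [404. 288.] n 679 zmax 0.035 rect c [ 402.2 -338.8] size [40.2 43.9] ang 79.1 mean [ 0.4023 -0.3391  0.0327]
v_block 0.8 [293. 200.] n 650 zmax 0.035 rect c [ 552.5 -151.7] size [44.8 41.6] ang 6.1 mean [ 0.5527 -0.152   0.0334]
v_block 0.71 [288. 302.] n 683 zmax 0.035 rect c [ 379.7 -139.8] size [40.2 44.7] ang 76.9 mean [ 0.3798 -0.1397  0.033 ]
fixture 0.9 [328. 175.] n 4284 zmax 0.036 rect c [ 571.9 -241.8] size [ 68.6 259.7] ang 4.2 mean [ 0.5702 -0.192   0.0349]
jaw 0.68 [312. 190.] n 775 zmax 0.038 rect c [ 567.6 -184.1] size [68.5 31. ] ang 3.4 mean [ 0.5683 -0.1845  0.036 ]
valve_body 0.51 [312. 236.] n 260 zmax 0.046 rect c [ 483.8 -186.7] size [27.  25.4] ang 89.3 mean [ 0.4832 -0.1855  0.0441]
loupe 0.81 [232. 264.] n 412 zmax 0.034 rect c [444.5 -43.2] size [29.8 29. ] ang 89.5 mean [ 0.4442 -0.043   0.0321]
gauge_block 0.67 [419. 236.] n 351 zmax 0.011 rect c [ 485.  -367.2] size [34.5 30.1] ang 17.9 mean [ 0.4852 -0.367   0.0084]
gauge_block 0.39 [308. 194.] n 804 zmax 0.038 rect c [ 567.7 -184.5] size [68.5 30.4] ang 3.3 mean [ 0.568  -0.1846  0.036 ]
block z [-0.0015  0.0235  0.0344] x_f min of block -0.0457
stop x_f min -0.0455
```

View pics/crop20.png

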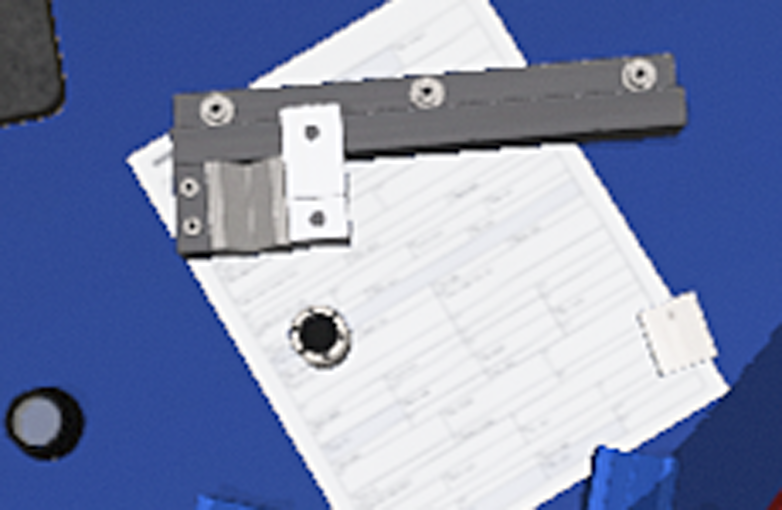

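Everything checks out: the block's edges line up with the fixture, the jaw works out at about 0.150, and the bystanders haven't moved. Handing in.

```bash
python3 -c "
from bench import r
print(r.hand_in())"
```

```text
the job is handed in; nothing more can be done
None
```

I pushed the V-block square against the fence with two slightly open fingers. Then I pushed the jaw's outer face with the fingers closed, so the jaw slid the block along to the end stop. The job was handed in at about 12.3 s; no verdict is reported.

**Block:** In the last pictures it sits flush against fence, stop and jaw. Its front edge is at x = -45.7 mm, against -45.5 mm for the stop's end. Force rose to about 13 N in both final pushes, as expected when the block seats.

**Jaw:** Its centre works out to a joint value of about 0.150.

**Bystanders and arm:** The valve body, loupe and gauge block measure within about 1–2 mm of where they started. The arm is well clear.

**Disagreements:**
- The two cameras differed by about 4 mm on the block's starting position, so I finished both pushes by contact force instead of by coordinates.
- The last top-view rectangle fit of the block gave a yaw of 6.1°, against the fixture's 3.4°, which is close to the 3° limit. Its width read 41.6 mm, so that mask had probably picked up part of a neighbouring piece. The close-up shows the block square.

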